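Part the press-fit shells of a nail-drill power pack with a wedge

ROBOT

A 7-joint arm with a two-finger parallel gripper is mounted at the origin on the work surface; the furniture and walls round the work are solid. World frame = base frame: x ahead of the robot, y to its left, z up, the work surface at z = 0. Lengths are in m, angles in degrees, forces in N, time in s.
With the tool pointing down it reaches from about 0.4 to 0.9 m from the base axis. Payload 5.5 kg.
Tool frame: the origin (TCP) lies on the centre line of the jaws, within the pads' length; the fingertips stand r.tip_extent ahead of it and the grasp point (between the pads) lies 8 mm behind it (r.tip_extent is the distance from the TCP to the fingertips, in m); z points along the fingers, y is the line along which they close (so a half turn about z gives the same grasp; the last joint's range is limited). The gripper opens to 92 mm and grips with 3 to 60 N. Pads are 19 mm wide; open, the fingers measure 130 mm over their backs; the gripper's body (75 mm by 190 mm) begins 47 mm behind the grasp point.
Start: joints at [15.08, 28.699, -24.465, 88.831, 12.651, 65.22, -12.049], TCP at [0.65, 0, 0.238] pointing down, gripper open.
Joint ranges: [-164.97, 164.97], [-17.58, 116.51], [-87.97, 89.64], [11.32, 138.91], [-80.73, 260.73], [10.89, 115.49], [-147.41, 147.41]. Speed limits (degrees/s): [147.25, 147.25, 180, 180, 180, 180, 180].

INTERFACE

Orientations are given as [roll, pitch, yaw] about the fixed x, y, z axes, in that order (R = Rz(yaw) Ry(pitch) Rx(roll)).
In Python, from plant import r gives the robot as it stands.
- The arm moves only by the tool arm_command, never from a script. Its argument "plan" is a list of rows, each an object with "xyz": the shift along the world's x, y, z each as a share of 50 cm, from -1 to 1, a list of three; "roll": the turn about the world's z as a share of 180 degrees, from -1 to 1. A call has exactly 10 rows; each row is the pose to reach, as a shift and turn from the pose commanded when the call began, turning the shorter way round; what a row does not reach only later rows make up. A row lasts 1/12 s, in which the tool goes at most 41.7 mm and 7.16 degrees, less where a joint would pass 70% of its speed; a pose out of reach is approached as far as the arm can. A call with a number of a shift or a turn outside -1 to 1 is refused whole. A call with a gripper value outside its range is refused whole. "claw" is the closure, from -1 (fully open) to 1 (shut), so that 0 is half open, set as the call begins (left out, the last holds). The fingers move at their own pace and stop on an object; "force" is the grip in N (left out, the last holds). Time passes only in rows, so rows that repeat a pose let the fingers close, or fill a call up. It gives the time, the measured TCP pose, the force, the opening and the grip force at its end, in the units of the state.
- r.get_obs(): the state, without advancing time (a new reading comes with each control period).
- r.camera(name): name is "scene" or "side" or "wrist"; returns the picture (420x560x3 uint8, red, green, blue); there is no depth.
- r.camera_model(name): a dict with "fx", "fy", "cx", "cy" (pixels), "R" (3x3) and "t" (3): a world point X has camera coordinates R X + t. Camera axes: x right, y down, z forward; pixel columns grow to the right and rows downward; lengths in m; the calibration is good to about 2 mm. A picture is of the moment at which its call begins: read the wrist's pose just before it. camera_model takes no time and is no camera call; for the wrist camera it gives the pose at the moment of the call.
- r.close_job(): hands the job in; it is judged then, once.
The state is a dict: "clock": time; "joints": joint angles; "dq": joint speeds; "joint_torque": joint torques, N m; "eef_pos": TCP position; "eef_rot": TCP orientation; "wrist_force": force on the tool from outside, world axes, zero at the start; "ft_torque": the same for the moment, N m; "grip_width": opening from 0.0 (shut) to 1.0 (fully open); "finger_force": force on a finger pad.
Only numpy, scipy, OpenCV 4.12 (cv2) and the standard library are available. Lean on these libraries where they do the work, as an engineer would, in place of code of your own. Each camera call takes 0.05 s, during which the arm holds its last target. There are 200 camera calls.

TASK

Take the orange-handled wedge out of its wooden stand and use it to part the front shell of the white nail-drill power pack from the back shell, pressing the blade straight down into the two pry slots of the top seam, alternately left and right, gently (never pushing harder than about 25 N) so that the front never stands over 3 mm further out at one end than at the other. Finish the left slot first, then the right, each by easing the blade down until you feel it rest lightly (some 5 N, not over 12 N) on the hidden stop ledge at the slot's bottom, so that both ends stand fully open; then put the wedge back upright and fully down in its stand. Touch the pack with the wedge only and leave the things around it alone.

Things in the scene. Friction and masses are not known exactly. Their poses are not given: they have to be found in the camera images.
- wedge_grip (a point): Centre of the wedge's handle, where to grip it: upright square orange handle 20 x 20 mm, 70 mm tall (35 mm above and below this point), black bands; below it a 26 x 26 x 5 mm collar whose underside is 40 mm below this point. Axes: z up along the handle, y along the blade's 12 mm width, x across the blade's thickness. The tool weighs 55 to 95 g.
- wedge_tip (a point): Middle of the blade's lower edge, 86 mm below wedge_grip on the tool's axis; same axes. The smooth steel blade (friction about 0.25) is 12 mm wide (its y) and tapers evenly on both faces: 2 mm thick at the tip, 0.238 mm thicker for each mm above it, 46 mm from tip to collar.
- stand: Light wooden block 56 x 56 x 55 mm, fixed to the table, origin at the centre of its underside; an 18 x 18 mm hole goes through it from the top. The wedge hangs with its blade in the hole and its collar on the block's top; wedge_grip is then 40 mm above the top, and the wedge's axes agree with the stand's to within 0.1 rad (turned by a half turn it fits as well).
- stand_mouth (a point): Centre of the stand's hole at the block's top, 55 mm above the table.
- pack_back: Back shell of the white power pack (whole pack 64 x 120 x 72 mm) on an aluminium tray; origin in the closed seam's plane, middle of the underside, 14 mm above the cradle's. x: from front to back, square to the seam; y: left along the seam; z up. The tray floats in the cradle: it slides +-8 mm along x on a 0.2 N/mm centring spring, so the seam centres itself on the blade.
- slot_left (a point): Left pry slot of the top seam (left as seen facing the dial and display): its centre at the pack's top face, 86 mm above the cradle's underside, 45 mm from the middle along y, in the closed seam's plane. 18.5 mm long (y). Across (x), with the shells closed: 11 mm at the top, bevelled to 3 mm at 4 mm depth; each mm the shells part adds 1 mm. Below 8 mm it is hollow.
- slot_right (a point): Right pry slot, alike, 45 mm from the middle to the right. In both, the blade begins to part the shells once it is thicker than the slot at 4 mm depth; a hidden rigid stop ledge lies 33.5 to 41.7 mm below the top face (differs from pack to pack, equal in both slots). The edges yield: the opening left is about 1.2 mm under what the blade's thickness gives; on the ledge it is 4.7 to 6.6 mm.
- front_left (a point): Point of the front shell that lies on slot_left when closed. Its distance from slot_left towards -x of pack_back is the left end's opening, 0 to 1 mm at the start. Each end is held by its own press fit (6 N, plus 1.2 N per mm/s of opening: work slowly), stays where it is left, and moves alone: opening one end leaves the other.
- front_right (a point): The same for the right end.
- inner_frame: Black inner frame hidden inside the pack; the stop ledge under both slots belongs to it. Its origin is the same as pack_back's and tells nothing of the ledge's height.
- front_shell: Front shell of the pack, with dial, display and sockets; origin below front_left at the underside of the pack. Axes as pack_back when the shells are parallel.
- polish_red: Bystander: red nail-polish bottle with a black cap, 27 x 34 x 74 mm, loose; origin under its centre.
- pink_jar: Bystander: small pink jar with white lid, 32 mm across, 23 mm tall, loose; origin under its centre.
- bit_block: Bystander: mauve block with file bits, 28 x 52 x 40 mm, loose; origin under its centre.
- black_jar: Bystander: small yellow jar with black lid, 32 mm across, 23 mm tall, loose; origin under its centre.
- clip_teal: Bystander: teal clip, 16 x 54 x 17 mm, loose; origin under its centre.
- cradle: The fixed dark steel cradle under the power pack, 90 x 150 x 18 mm, on four levelling feet; origin at the centre of its underside, which stands 0 to 10 mm above the table, differently each time; axes as pack_back.
- wedge: The whole wedge tool; origin at wedge_tip.

How it is judged (in metres and radians):
On the way, in this order (a step that is already met when the one before it is completed fails the run):
1. the wedge is lifted out of its stand (height (world z) of wedge_tip above 0.065 m), for 0.1 s.
2. one end of the seam is wedged open by more than 2 mm (x of any of front_left, front_right in the frame of pack_back below -0.002 m), for 0.1 s.
3. the left end is open and the blade rests on the stop ledge in the left slot (x of front_left in the frame of pack_back below -0.0042 m and contact force between wedge and inner_frame above 1.5 N and horizontal distance between wedge_tip and slot_left below 0.03 m), for 0.05 s.
4. the right end is open too and the blade rests on the stop ledge in the right slot (x of each of front_left, front_right in the frame of pack_back below -0.0042 m and contact force between wedge and inner_frame above 1.5 N and horizontal distance between wedge_tip and slot_right below 0.03 m), for 0.05 s.
At the end, for the whole second after the job is handed in: Both ends of the front shell stand more than 4.2 mm from the closed seam; the wedge hangs upright (within 0.12 rad) in its stand, within 10 mm of the hole's centre and less than 4 mm from fully down, at rest (x of each of front_left, front_right in the frame of pack_back below -0.0042 m and horizontal distance between each of wedge_tip, wedge_grip and stand_mouth below 0.01 m and height (world z) of wedge_grip below 0.099 m and angle between wedge_grip's own z axis and vertical below 0.12 rad and linear speed of wedge below 0.02 m/s); the robot touches nothing.
It fails at once if the wedge presses on the pack with more than 45 N (push and the squeeze on the blade together), or on the stop ledge alone with more than 15 N (contact force between wedge and cradle above 45 N or contact force between wedge and inner_frame above 15 N).
It fails at once if the front shell is cocked: one end stands more than 3.5 mm further out than the other (0.039 rad) (angle between the x axis of front_shell and the x axis of pack_back, either way round above 0.039 rad).
It fails at once if the robot itself touches the pack (contact force between any of the fingers, the arm and cradle above 1 N).
It fails at once if one of the loose bystanders is moved by more than 2 cm (distance of any of polish_red, pink_jar, bit_block, black_jar, clip_teal from where it was at the start of the episode above 0.02 m).
It also fails if it takes over 72 s, if anything falls off the work surface, if the arm or the gripper's body presses on something with over 40 N, if the wrist force passes 120 N, or if a joint passes its speed limit or range.

## Working session

There is one attempt and no reset: what is moved stays moved. The work goes in short steps, Python scripts to look and compute and a tool call to move; the robot and the scene stay as the last step left them, time stands still between calls to the robot, and variables do not carry over. Pictures are saved under pics/ and viewed, at most 14 in all, crops included, and the job is handed in when it is done.

Besides the shell and the picture viewer there is one more tool, called after "Call:" by a JSON object that holds its "op" and its "data". arm_command: Moves the arm, as the interface text tells. Its arguments: {"type":"object","properties":{"plan":{"type":"array"},"claw":{"type":"number"},"force":{"type":"number"}},"required":["plan"]}

```bash
ls; mkdir -p pics
python3 - <<'E'
from plant import r
import cv2,numpy as np
o=r.get_obs();print({k:np.round(v,3).tolist() for k,v in o.items()},r.tip_extent)
for n in["scene","side","wrist"]:
    m=r.camera_model(n);print(n,m)
    cv2.imwrite(f"pics/{n}0.png",r.camera(n)[:,:,::-1])
E
```

```text
pics
{'clock': 0.0, 'joints': [15.081, 28.754, -24.453, 88.892, 12.652, 65.22, -12.049], 'dq': [-0.047, 0.035, -0.041, 0.053, -0.007, 0.026, 0.0], 'joint_torque': [-0.0, -56.66, -5.816, -27.911, -0.069, 0.031, 0.0], 'eef_pos': [0.649, -0.0, 0.237], 'eef_rot': [-179.887, -0.002, 90.003], 'wrist_force': [0.131, -0.092, 0.517], 'ft_torque': [-0.017, 0.029, -0.045], 'finger_force': 0.0, 'grip_width': 1.0} 0.011
scene {'fx': 403.6117360751996, 'fy': 403.6117360751996, 'cx': 276.2787757957743, 'cy': 212.32206578339583, 'R': array([[-8.95315969e-01, -4.45431379e-01,  4.50957991e-04],
       [-3.42421497e-01,  6.87618162e-01, -6.40256810e-01],
       [ 2.84880386e-01, -5.73386563e-01, -7.68160800e-01]]), 't': array([0.4041521 , 0.25420288, 0.79278996])}
side {'fx': 445.0083435459368, 'fy': 445.0083435459368, 'cx': 273.50192558764644, 'cy': 215.79302169709382, 'R': array([[ 0.0259216 ,  0.99965297, -0.00469097],
       [ 0.84439953, -0.02440707, -0.53515766],
       [-0.53508644,  0.00991109, -0.84473917]]), 't': array([ 0.00450725, -0.35020992,  1.27840559])}
wrist {'fx': 298.19385615641005, 'fy': 298.19385615641005, 'cx': 277.96896227613234, 'cy': 204.3461154159276, 'R': array([[ 9.99994890e-01, -1.31984127e-03, -2.91154304e-03],
       [-5.28690078e-04, -9.66528902e-01,  2.56557210e-01],
       [-3.15270530e-03, -2.56554360e-01, -9.66524661e-01]]), 't': array([-0.64767039, -0.03036721,  0.39016058])}
```

View pics/scene0.png

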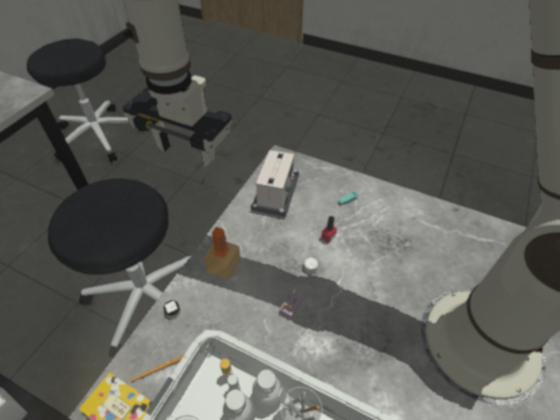

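View pics/side0.png

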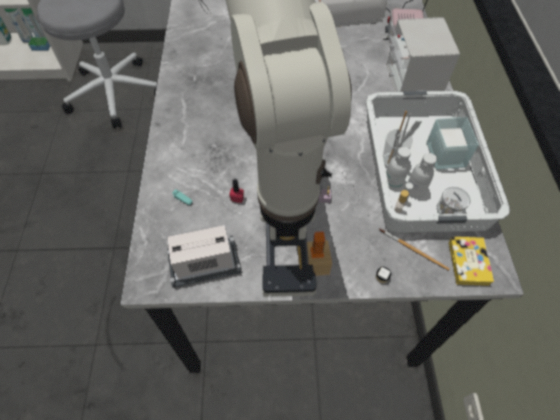

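View pics/wrist0.png

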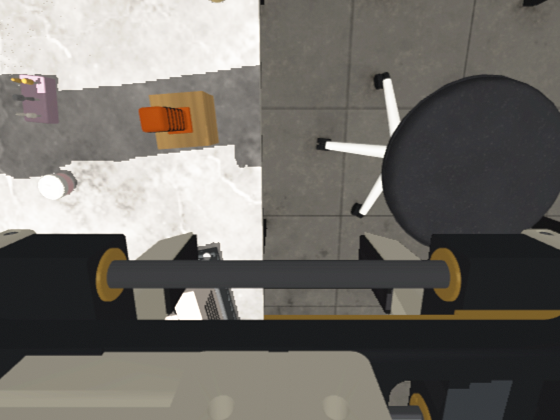

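The scene view shows the pack at about (275,180) and the stand at (222,250). The side view puts the pack at (203,253), its front facing the table's far edge. The wrist view has the wedge and stand at (180,120). Next I'll enlarge these areas.

```bash
cat > h.py <<'E'
import numpy as np,cv2
from plant import r
def ray(m,px):
    d=m["R"].T@np.array([(px[0]-m["cx"])/m["fx"],(px[1]-m["cy"])/m["fy"],1]);return -m["R"].T@m["t"],d
def onz(m,px,z):
    c,d=ray(m,px);return c+d*(z-c[2])/d[2]
def two(m1,p1,m2,p2):
    c1,d1=ray(m1,p1);c2,d2=ray(m2,p2)
    s=np.linalg.lstsq(np.c_[d1,-d2],c2-c1,rcond=None)[0]
    a,b=c1+s[0]*d1,c2+s[1]*d2;return (a+b)/2,np.linalg.norm(a-b)
def proj(m,X):
    c=m["R"]@np.array(X)+m["t"];return np.array([m["fx"]*c[0]/c[2]+m["cx"],m["fy"]*c[1]/c[2]+m["cy"]])
E
python3 - <<'E'
import cv2,numpy as np
def crop(n,x,y,w,h,s):
    return cv2.resize(cv2.imread(f"pics/{n}0.png")[y:y+h,x:x+w],None,fx=s,fy=s,interpolation=cv2.INTER_CUBIC)
a=crop("scene",245,145,60,75,4);b=crop("side",160,220,90,70,4);c=crop("wrist",130,80,100,75,4)
o=np.zeros((600,800,3),np.uint8)
o[:300,:240]=a;o[:280,240:600]=b;o[300:600,:400]=c
o[300:600,400:800]=crop("wrist",165,235,100,75,4)
cv2.imwrite("pics/c1.png",o)
E
```

```text
(no output)
```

View pics/c1.png

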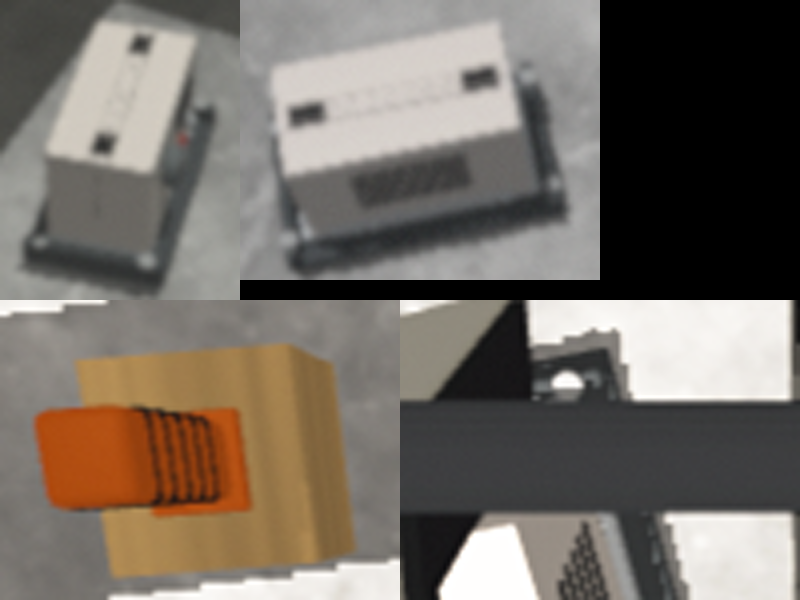

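Run:
```python
from h import *
np.set_printoptions(precision=4,suppress=True)
S,D,W=[r.camera_model(n) for n in("scene","side","wrist")]
for n,a,b in(("L",(270.75,180.75),(220,239.5)),("R",(280,156),(176.5,248))):
    print(n,*two(S,a,D,b),onz(S,a,.091),onz(D,b,.091))
w=lambda x,y:(130+x/4-.4,80+(y-300)/4-.4)
print("handletop",onz(W,w(97,456),.13))
P=[onz(W,w(*p),.055) for p in((78,360),(290,345),(318,562),(112,577))]
print("stand",*P,np.mean(P,0))
Q=[onz(W,w(*p),.13) for p in((38,412),(138,407),(155,503),(55,508))];print("h",*Q)
e=P[1]-P[0];print(np.degrees(np.arctan2(e[1],e[0])));e=P[2]-P[3];print(np.degrees(np.arctan2(e[1],e[0])))
print(-W["R"].T@W["t"])
```

```text
L [ 0.5286 -0.1273  0.0936] 0.001362752307724053 [ 0.53   -0.1288  0.091 ] [ 0.5267 -0.1282  0.091 ]
R [ 0.5466 -0.2144  0.0936] 0.0028719206413710023 [ 0.5483 -0.2154  0.091 ] [ 0.544  -0.2162  0.091 ]
handletop [0.5469 0.0752 0.13  ]
stand [0.5143 0.1008 0.055 ] [0.5696 0.1044 0.055 ] [0.5735 0.0492 0.055 ] [0.5173 0.0452 0.055 ] [0.5437 0.0749 0.055 ]
h [0.5359 0.0838 0.13  ] [0.5562 0.0848 0.13  ] [0.5578 0.0659 0.13  ] [0.5371 0.0649 0.13  ]
3.6933758191857122
4.00737734383349
[0.6489 0.0699 0.3831]
```

Call:
{"op": "arm_command", "data": {"plan": [{"xyz": [-0.05,0.04,0],"roll": 0.0194},{"xyz": [-0.1,0.075,0],"roll": 0.0194},{"xyz": [-0.16,0.115,0],"roll": 0.0194},{"xyz": [-0.209,0.15,0],"roll": 0.0194},{"xyz": [-0.209,0.15,-0.05],"roll": 0.0194},{"xyz": [-0.209,0.15,-0.1],"roll": 0.0194},{"xyz": [-0.209,0.15,-0.15],"roll": 0.0194},{"xyz": [-0.209,0.15,-0.15],"roll": 0.0194},{"xyz": [-0.209,0.15,-0.15],"roll": 0.0194},{"xyz": [-0.209,0.15,-0.15],"roll": 0.0194}], "claw": -1, "force": 50}}

```text
clock: 0.98
eef_pos: [0.5462, 0.0753, 0.1637]
eef_rot: [179.9, -0.0, 93.5]
wrist_force: [-0.1, -0.7, 0.3]
grip_width: 0.998
finger_force: 0.0
```

Run:
```python
from h import *
W=r.camera_model("wrist");o=r.get_obs();print(o["eef_pos"],o["eef_rot"])
im=r.camera("wrist")[:,:,::-1];p=o["eef_pos"]
im=im.copy()
for z in(.13,.06):
  q=proj(W,[p[0],p[1],z]);print(z,q);cv2.drawMarker(im,tuple(int(v) for v in q),(255,0,0),0,8,1)
cv2.imwrite("pics/w1.png",im)
```

```text
[0.54617748 0.07527197 0.16367757] [ 1.79949750e+02 -2.26916221e-02  9.34892829e+01]
0.13 [279.45732881 237.8002039 ]
0.06 [279.09407293 208.47429547]
```

View pics/w1.png

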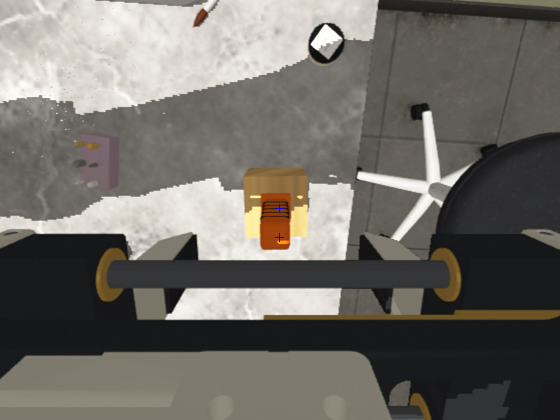

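The handle is centred between the fingers, with its top at about (275,236), roughly 2.5 mm in −x from the TCP. I'll correct that, descend and grip.

Call:
{"op": "arm_command", "data": {"plan": [{"xyz": [-0.005,0.001,-0.03],"roll": 0},{"xyz": [-0.005,0.001,-0.07],"roll": 0},{"xyz": [-0.005,0.001,-0.11],"roll": 0},{"xyz": [-0.005,0.001,-0.152],"roll": 0},{"xyz": [-0.005,0.001,-0.152],"roll": 0},{"xyz": [-0.005,0.001,-0.152],"roll": 0},{"xyz": [-0.005,0.001,-0.152],"roll": 0},{"xyz": [-0.005,0.001,-0.152],"roll": 0},{"xyz": [-0.005,0.001,-0.152],"roll": 0},{"xyz": [-0.005,0.001,-0.152],"roll": 0}]}}

```text
clock: 1.87
eef_pos: [0.5439, 0.0756, 0.0879]
eef_rot: [179.9, -0.0, 93.5]
wrist_force: [0.8, 0.1, -0.7]
grip_width: 0.999
finger_force: 0.0
```

Call:
{"op": "arm_command", "data": {"plan": [{"xyz": [0,0,0],"roll": 0},{"xyz": [0,0,0],"roll": 0},{"xyz": [0,0,0],"roll": 0},{"xyz": [0,0,0],"roll": 0},{"xyz": [0,0,0],"roll": 0},{"xyz": [0,0,0],"roll": 0},{"xyz": [0,0,0],"roll": 0},{"xyz": [0,0,0],"roll": 0},{"xyz": [0,0,0],"roll": 0},{"xyz": [0,0,0],"roll": 0}], "claw": 1, "force": 55}}

```text
clock: 2.7
eef_pos: [0.543, 0.0755, 0.0867]
eef_rot: [-180.0, -0.0, 93.5]
wrist_force: [0.4, 0.0, -0.1]
grip_width: 0.322
finger_force: 0.0
```

Call:
{"op": "arm_command", "data": {"plan": [{"xyz": [0,0,0],"roll": 0},{"xyz": [0,0,0],"roll": 0},{"xyz": [0,0,0],"roll": 0},{"xyz": [0,0,0],"roll": 0},{"xyz": [0,0,0],"roll": 0},{"xyz": [0,0,0],"roll": 0},{"xyz": [0,0,0.01],"roll": 0},{"xyz": [0,0,0.02],"roll": 0},{"xyz": [0,0,0.03],"roll": 0},{"xyz": [0,0,0.04],"roll": 0}]}}

```text
clock: 3.53
eef_pos: [0.5432, 0.0756, 0.1075]
eef_rot: [180.0, -0.0, 93.5]
wrist_force: [0.3, -0.1, -0.6]
grip_width: 0.215
finger_force: 55.0
```

Call:
{"op": "arm_command", "data": {"plan": [{"xyz": [0,0,0.03],"roll": 0},{"xyz": [0,0,0.06],"roll": 0},{"xyz": [0,0,0.09],"roll": 0},{"xyz": [0,0,0.12],"roll": 0},{"xyz": [0,0,0.15],"roll": 0},{"xyz": [0,0,0.18],"roll": 0},{"xyz": [0,0,0.18],"roll": 0},{"xyz": [0,0,0.18],"roll": 0},{"xyz": [0,0,0.18],"roll": 0},{"xyz": [0,0,0.18],"roll": 0}]}}

```text
clock: 4.37
eef_pos: [0.5422, 0.0753, 0.1957]
eef_rot: [-179.9, 0.0, 93.5]
wrist_force: [-0.2, 0.0, -1.6]
grip_width: 0.215
finger_force: 55.0
```

Run:
```python
from h import *
o=r.get_obs();print(o["eef_pos"],o["eef_rot"]);p=o["eef_pos"]
out=[]
for n in("scene","side","wrist"):
    m=r.camera_model(n);im=r.camera(n)[:,:,::-1];cv2.imwrite(f"pics/{n}2.png",im)
    g=proj(m,[p[0],p[1],p[2]+.008-.05]);print(n,g, proj(m,[p[0],p[1],p[2]-.078]))
    x,y=int(g[0])-33,int(g[1])-37;y=max(0,min(y,345));print(x,y)
    out.append(cv2.resize(im[y:y+75,x:x+66],None,fx=4,fy=4,interpolation=cv2.INTER_CUBIC))
cv2.imwrite("pics/c2.png",np.hstack(out))
```

```text
[0.54220217 0.07532252 0.19567828] [-1.79894893e+02  5.15438664e-03  9.34944076e+01]
scene [217.34437631 223.58846714] [219.33930187 234.63890496]
184 186
side [321.74042799 227.98754502] [320.1759262  237.20782668]
288 190
wrist [279.42637815 233.35381918] [279.35149617 217.32202667]
246 196
```

View pics/c2.png

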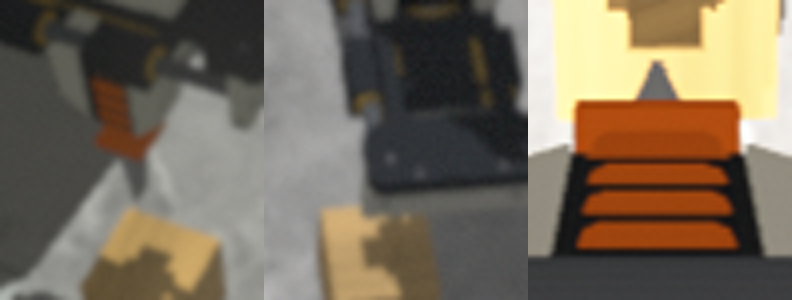

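The gripped wedge tapers across the wrist image's x direction, with its tip at about (278,211). So its thickness axis lies along world x, yaw ≈3.5°, which suits the pack. Next I'll carry it over the pack for a close look.

Call:
{"op": "arm_command", "data": {"plan": [{"xyz": [0,-0.04,0.026],"roll": 0.0456},{"xyz": [0,-0.11,0.026],"roll": 0.0456},{"xyz": [0.003,-0.19,0.026],"roll": 0.0456},{"xyz": [0.005,-0.27,0.026],"roll": 0.0456},{"xyz": [0.007,-0.35,0.026],"roll": 0.0456},{"xyz": [0.01,-0.43,0.026],"roll": 0.0456},{"xyz": [0.012,-0.51,0.026],"roll": 0.0456},{"xyz": [0.014,-0.58,0.026],"roll": 0.0456},{"xyz": [0.014,-0.631,0.026],"roll": 0.0456},{"xyz": [0.014,-0.631,0.026],"roll": 0.0456}]}}

```text
clock: 5.35
eef_pos: [0.5481, -0.2485, 0.2087]
eef_rot: [-179.9, 0.2, 101.1]
wrist_force: [-0.1, -1.0, -1.0]
grip_width: 0.213
finger_force: 55.0
```

Call:
{"op": "arm_command", "data": {"plan": [{"xyz": [0,0,0],"roll": 0},{"xyz": [0,0,0],"roll": 0},{"xyz": [0,0,0],"roll": 0},{"xyz": [0,0,0],"roll": 0},{"xyz": [0,0,0],"roll": 0},{"xyz": [0,0,0],"roll": 0},{"xyz": [0,0,0],"roll": 0},{"xyz": [0,0,0],"roll": 0},{"xyz": [0,0,0],"roll": 0},{"xyz": [0,0,0],"roll": 0}]}}

```text
clock: 6.18
eef_pos: [0.55, -0.24, 0.2098]
eef_rot: [180.0, 0.0, 101.7]
wrist_force: [0.2, -0.0, -1.4]
grip_width: 0.213
finger_force: 55.0
```

Run:
```python
from h import *
o=r.get_obs();print(o["eef_pos"],o["eef_rot"],o["wrist_force"]);p=o["eef_pos"]
np.set_printoptions(precision=4,suppress=True)
m=r.camera_model("wrist");im=r.camera("wrist")[:,:,::-1];cv2.imwrite("pics/wrist3.png",im)
print(proj(m,[p[0],p[1],p[2]-.078]))
cv2.imwrite("pics/c3.png",cv2.resize(im[40:240,190:390],None,fx=3,fy=3,interpolation=cv2.INTER_CUBIC))
```

```text
[ 0.549999   -0.23997057  0.2097502 ] [1.79999287e+02 8.68709526e-04 1.01701123e+02] [ 0.24791703 -0.03554652 -1.38603887]
[279.0523 217.3675]
```

View pics/c3.png

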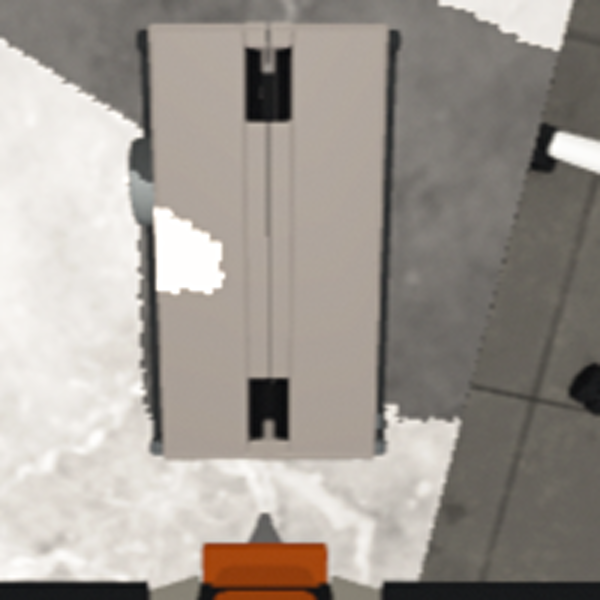

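The wrist crop shows the pack top square to the view. The left slot centres at crop (268,85), the right at (268,408), with the blade tip at (265,515).

```bash
cat >> h.py <<'E'
np.set_printoptions(precision=4,suppress=True)
E
python3 - <<'E'
from h import *
m=r.camera_model("wrist")
f=lambda x,y:(190+(x-1)/3,40+(y-1)/3)
for z in(.086,.091,.094,.096):
    L=[onz(m,f(x,y),z) for x,y in((268,48),(268,122))];R=[onz(m,f(x,y),z) for x,y in((269,378),(269,439))]
    e=[onz(m,f(x,y),z) for x,y in((152,24),(387,24),(384,458),(162,458))]
    l=(L[0]+L[1])/2;q=(R[0]+R[1])/2;d=l-q
    print(z,l,q,np.linalg.norm(d),np.degrees(np.arctan2(d[1],d[0])),np.linalg.norm(L[0]-L[1]),np.linalg.norm(R[0]-R[1]),"edges",np.linalg.norm(e[0]-e[3]),np.linalg.norm(e[0]-e[1]),np.linalg.norm(e[2]-e[3]))
    print((e[0]+e[1])/2,(e[2]+e[3])/2)
print("tip",onz(m,f(265,515),.1318))
E
```

```text
0.086 [ 0.5265 -0.1262  0.086 ] [ 0.5452 -0.2151  0.086 ] 0.09087694253115607 101.86330015099617 0.019013524896142973 0.018742382625989856 edges 0.12175990374209522 0.06439537806992425 0.06857748434037365
[ 0.5238 -0.1109  0.086 ] [ 0.5495 -0.2299  0.086 ]
0.091 [ 0.5267 -0.127   0.091 ] [ 0.545  -0.2143  0.091 ] 0.08919383026079816 101.86330015099615 0.018661379498596337 0.018395258996002733 edges 0.11950481480184333 0.06320272514867678 0.06730737553005599
[ 0.524 -0.112  0.091] [ 0.5493 -0.2288  0.091 ]
0.094 [ 0.5268 -0.1275  0.094 ] [ 0.5449 -0.2138  0.094 ] 0.08818396289858346 101.86330015099622 0.018450092260068402 0.018186984818010447 edges 0.11815176143769218 0.06248713339592825 0.06654531024386534
[ 0.5241 -0.1127  0.094 ] [ 0.5491 -0.2282  0.094 ]
0.096 [ 0.5269 -0.1279  0.096 ] [ 0.5448 -0.2135  0.096 ] 0.08751071799044031 101.86330015099627 0.018309234101049766 0.018048135366015582 edges 0.11724972586159142 0.062010072227429255 0.06603726671973821
[ 0.5242 -0.1131  0.096 ] [ 0.549  -0.2277  0.096 ]
tip [ 0.5482 -0.2353  0.1318]
```

Call:
{"op": "arm_command", "data": {"plan": [{"xyz": [-0.01,0.05,0],"roll": 0.0009},{"xyz": [-0.02,0.1,0],"roll": 0.0009},{"xyz": [-0.03,0.16,0],"roll": 0.0009},{"xyz": [-0.04,0.2,0],"roll": 0.0009},{"xyz": [-0.0456,0.229,0],"roll": 0.0009},{"xyz": [-0.0456,0.229,0],"roll": 0.0009},{"xyz": [-0.0456,0.229,-0.02],"roll": 0.0009},{"xyz": [-0.0456,0.229,-0.04],"roll": 0.0009},{"xyz": [-0.0456,0.229,-0.06],"roll": 0.0009},{"xyz": [-0.0456,0.229,-0.072],"roll": 0.0009}]}}

```text
clock: 7.07
eef_pos: [0.5261, -0.1269, 0.1714]
eef_rot: [-179.9, -0.1, 101.7]
wrist_force: [0.1, 0.8, -1.1]
grip_width: 0.213
finger_force: 55.0
```

Call:
{"op": "arm_command", "data": {"plan": [{"xyz": [0,0,0],"roll": 0},{"xyz": [0,0,0],"roll": 0},{"xyz": [0,0,-0.004],"roll": 0},{"xyz": [0,0,-0.008],"roll": 0},{"xyz": [0,0,-0.012],"roll": 0},{"xyz": [0,0,-0.016],"roll": 0},{"xyz": [0,0,-0.02],"roll": 0},{"xyz": [0,0,-0.024],"roll": 0},{"xyz": [0,0,-0.028],"roll": 0},{"xyz": [0,0,-0.032],"roll": 0}]}}

```text
clock: 7.9
eef_pos: [0.5272, -0.1255, 0.1576]
eef_rot: [-180.0, 0.0, 101.9]
wrist_force: [0.3, 0.0, 1.5]
grip_width: 0.213
finger_force: 55.0
```

Run:
```python
from h import *
o=r.get_obs();print(o["eef_pos"],o["eef_rot"],o["wrist_force"]);p=o["eef_pos"]
m=r.camera_model("wrist");im=r.camera("wrist")[:,:,::-1];cv2.imwrite("pics/wrist4.png",im)
cv2.imwrite("pics/c4.png",cv2.resize(im[100:240,200:360],None,fx=4,fy=4,interpolation=cv2.INTER_CUBIC))
```

```text
[ 0.5272 -0.1255  0.1576] [-180.        0.0025  101.8657] [0.3126 0.0439 1.4898]
```

View pics/c4.png

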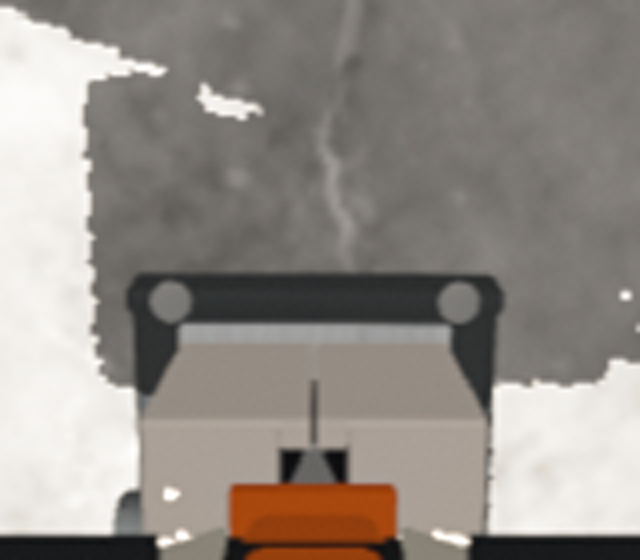

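The blade is centred in the left slot, at about crop (313,465). I'll press on down to an estimated 20 mm depth.

Call:
{"op": "arm_command", "data": {"plan": [{"xyz": [0,0,-0.0022],"roll": 0},{"xyz": [0,0,-0.0044],"roll": 0},{"xyz": [0,0,-0.0066],"roll": 0},{"xyz": [0,0,-0.0088],"roll": 0},{"xyz": [0,0,-0.011],"roll": 0},{"xyz": [0,0,-0.0132],"roll": 0},{"xyz": [0,0,-0.0154],"roll": 0},{"xyz": [0,0,-0.0176],"roll": 0},{"xyz": [0,0,-0.0198],"roll": 0},{"xyz": [0,0,-0.022],"roll": 0}]}}

```text
clock: 8.78
eef_pos: [0.5288, -0.1255, 0.1483]
eef_rot: [179.8, 0.1, 101.9]
wrist_force: [-1.0, 1.0, 10.3]
grip_width: 0.217
finger_force: 55.0
```

Call:
{"op": "arm_command", "data": {"plan": [{"xyz": [0,0,0.02],"roll": 0},{"xyz": [0,0,0.045],"roll": 0},{"xyz": [0,0,0.076],"roll": 0},{"xyz": [0,0,0.08],"roll": 0},{"xyz": [0.008,-0.04,0.08],"roll": 0},{"xyz": [0.018,-0.09,0.08],"roll": 0},{"xyz": [0.03,-0.14,0.08],"roll": 0},{"xyz": [0.037,-0.176,0.08],"roll": 0},{"xyz": [0.037,-0.176,0.07],"roll": 0},{"xyz": [0.037,-0.176,0.055],"roll": 0}]}}

```text
clock: 9.62
eef_pos: [0.5459, -0.215, 0.1744]
eef_rot: [179.9, 0.0, 101.7]
wrist_force: [0.1, 0.4, -0.4]
grip_width: 0.214
finger_force: 55.0
```

Call:
{"op": "arm_command", "data": {"plan": [{"xyz": [0,0,0],"roll": 0},{"xyz": [0,0,0],"roll": 0},{"xyz": [0,0,0],"roll": 0},{"xyz": [0,0,-0.005],"roll": 0},{"xyz": [0,0,-0.01],"roll": 0},{"xyz": [0,0,-0.015],"roll": 0},{"xyz": [0,0,-0.02],"roll": 0},{"xyz": [0,0,-0.025],"roll": 0},{"xyz": [0,0,-0.03],"roll": 0},{"xyz": [0,0,-0.035],"roll": 0}]}}

```text
clock: 10.45
eef_pos: [0.5461, -0.2136, 0.157]
eef_rot: [180.0, 0.0, 101.9]
wrist_force: [-0.1, 0.4, 5.5]
grip_width: 0.216
finger_force: 55.0
```

Run:
```python
from h import *
o=r.get_obs();print(o["eef_pos"],o["wrist_force"])
m=r.camera_model("wrist");im=r.camera("wrist")[:,:,::-1];cv2.imwrite("pics/wrist5.png",im)
cv2.imwrite("pics/c5.png",cv2.resize(im[40:240,200:360],None,fx=3,fy=3,interpolation=cv2.INTER_CUBIC))
```

```text
[ 0.5461 -0.2136  0.157 ] [-0.1013  0.403   5.4898]
```

View pics/c5.png

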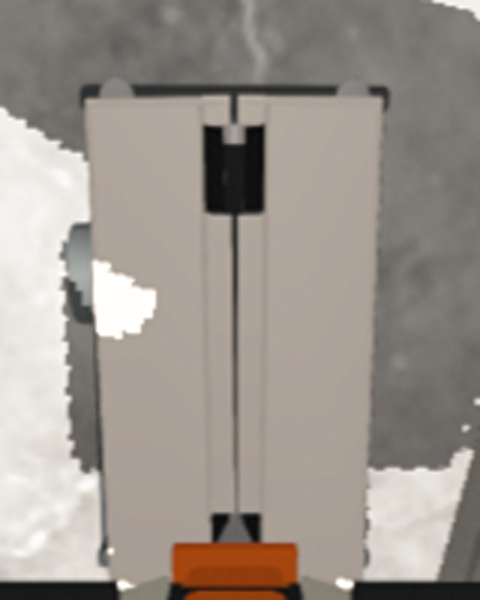

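The left end of the seam is visibly open, and the blade sits in the right slot at about crop (235,528). Now I'll press the right side.

Call:
{"op": "arm_command", "data": {"plan": [{"xyz": [0,0,-0.0022],"roll": 0},{"xyz": [0,0,-0.0044],"roll": 0},{"xyz": [0,0,-0.0066],"roll": 0},{"xyz": [0,0,-0.0088],"roll": 0},{"xyz": [0,0,-0.011],"roll": 0},{"xyz": [0,0,-0.0132],"roll": 0},{"xyz": [0,0,-0.0154],"roll": 0},{"xyz": [0,0,-0.0176],"roll": 0},{"xyz": [0,0,-0.0198],"roll": 0},{"xyz": [0,0,-0.022],"roll": 0}]}}

```text
clock: 11.33
eef_pos: [0.5475, -0.2142, 0.1478]
eef_rot: [179.8, 0.1, 101.9]
wrist_force: [-1.5, 0.1, 10.2]
grip_width: 0.212
finger_force: 55.0
```

Call:
{"op": "arm_command", "data": {"plan": [{"xyz": [0,0,-0.002],"roll": 0},{"xyz": [0,0,-0.004],"roll": 0},{"xyz": [0,0,-0.006],"roll": 0},{"xyz": [0,0,-0.008],"roll": 0},{"xyz": [0,0,-0.01],"roll": 0},{"xyz": [0,0,-0.01],"roll": 0},{"xyz": [0,0,-0.01],"roll": 0},{"xyz": [0,0,-0.01],"roll": 0},{"xyz": [0,0,-0.01],"roll": 0},{"xyz": [0,0,-0.01],"roll": 0}]}}

```text
clock: 12.17
eef_pos: [0.5472, -0.2144, 0.1423]
eef_rot: [179.8, 0.1, 101.8]
wrist_force: [-0.4, -0.3, 7.7]
grip_width: 0.213
finger_force: 55.0
```

Run:
```python
from h import *
o=r.get_obs();print(o["eef_pos"],o["wrist_force"])
m=r.camera_model("wrist");im=r.camera("wrist")[:,:,::-1];cv2.imwrite("pics/wrist6.png",im)
# gap widths along rows in the seam
g=cv2.cvtColor(im.copy(),cv2.COLOR_BGR2GRAY)
for y in range(75,205,8): print(y,g[y,262:292].tolist())
```

```text
[ 0.5472 -0.2144  0.1423] [-0.3552 -0.3116  7.7295]
75 [171, 172, 171, 172, 173, 171, 164, 140, 137, 157, 160, 160, 163, 163, 165, 169, 168, 139, 85, 99, 149, 167, 168, 169, 166, 165, 164, 163, 159, 137]
83 [170, 170, 171, 170, 172, 171, 165, 126, 58, 19, 15, 15, 15, 15, 31, 89, 122, 141, 146, 132, 124, 122, 83, 25, 15, 18, 15, 15, 18, 62]
91 [169, 170, 171, 170, 171, 169, 164, 115, 40, 14, 16, 16, 16, 16, 18, 24, 28, 27, 27, 26, 28, 41, 36, 18, 16, 16, 17, 16, 19, 62]
99 [170, 170, 170, 170, 171, 169, 162, 114, 41, 16, 17, 16, 17, 17, 19, 25, 26, 27, 27, 26, 28, 41, 36, 17, 16, 16, 16, 14, 23, 86]
107 [169, 169, 169, 171, 170, 168, 159, 127, 88, 68, 52, 45, 46, 51, 42, 34, 35, 29, 23, 26, 30, 33, 36, 40, 39, 39, 38, 39, 62, 105]
115 [168, 169, 168, 169, 169, 167, 157, 155, 162, 169, 169, 169, 169, 169, 171, 169, 137, 70, 31, 91, 151, 169, 169, 169, 168, 168, 168, 169, 165, 157]
123 [169, 169, 169, 169, 169, 164, 157, 157, 165, 167, 167, 167, 167, 167, 169, 168, 134, 68, 31, 90, 149, 169, 168, 167, 167, 167, 168, 167, 161, 154]
131 [167, 168, 169, 169, 170, 164, 154, 156, 164, 168, 1
[... 759 characters left out ...]
2, 162, 162, 164, 163, 120, 45, 18, 32, 116, 160, 163, 163, 162, 162, 162, 161, 162, 157, 154]
179 [163, 164, 164, 164, 162, 156, 153, 158, 162, 162, 162, 162, 162, 163, 163, 120, 45, 19, 33, 115, 159, 164, 163, 162, 162, 162, 163, 159, 155, 155]
187 [163, 164, 164, 165, 161, 156, 155, 160, 162, 163, 162, 162, 163, 164, 163, 113, 31, 15, 32, 120, 163, 164, 162, 162, 162, 162, 162, 160, 155, 156]
195 [164, 164, 164, 164, 158, 155, 155, 157, 161, 160, 160, 160, 161, 161, 143, 87, 26, 15, 32, 119, 160, 162, 161, 160, 160, 160, 160, 158, 154, 156]
203 [162, 162, 163, 162, 158, 154, 156, 160, 161, 161, 160, 161, 160, 160, 129, 65, 21, 17, 43, 123, 161, 162, 160, 161, 160, 161, 160, 156, 154, 155]
```

Call:
{"op": "arm_command", "data": {"plan": [{"xyz": [0,0,0.02],"roll": 0},{"xyz": [0,0,0.05],"roll": 0},{"xyz": [0,0,0.085],"roll": 0},{"xyz": [0,0,0.09],"roll": 0},{"xyz": [-0.008,0.04,0.09],"roll": 0},{"xyz": [-0.018,0.09,0.09],"roll": 0},{"xyz": [-0.03,0.14,0.09],"roll": 0},{"xyz": [-0.037,0.176,0.09],"roll": 0},{"xyz": [-0.037,0.176,0.08],"roll": 0},{"xyz": [-0.037,0.176,0.064],"roll": 0}]}}

```text
clock: 13.05
eef_pos: [0.5276, -0.1244, 0.1729]
eef_rot: [179.9, 0.0, 102.0]
wrist_force: [0.0, -0.3, -1.0]
grip_width: 0.218
finger_force: 55.0
```

Call:
{"op": "arm_command", "data": {"plan": [{"xyz": [0,0,0],"roll": 0},{"xyz": [0,0,0],"roll": 0},{"xyz": [0,0,0],"roll": 0},{"xyz": [0,0,-0.006],"roll": 0},{"xyz": [0,0,-0.012],"roll": 0},{"xyz": [0,0,-0.018],"roll": 0},{"xyz": [0,0,-0.024],"roll": 0},{"xyz": [0,0,-0.03],"roll": 0},{"xyz": [0,0,-0.036],"roll": 0},{"xyz": [0,0,-0.042],"roll": 0}]}}

```text
clock: 13.88
eef_pos: [0.5273, -0.1255, 0.1517]
eef_rot: [180.0, 0.0, 101.9]
wrist_force: [-1.2, 0.9, 4.0]
grip_width: 0.212
finger_force: 55.0
```

Call:
{"op": "arm_command", "data": {"plan": [{"xyz": [0,0,-0.0022],"roll": 0},{"xyz": [0,0,-0.0044],"roll": 0},{"xyz": [0,0,-0.0066],"roll": 0},{"xyz": [0,0,-0.0088],"roll": 0},{"xyz": [0,0,-0.011],"roll": 0},{"xyz": [0,0,-0.0132],"roll": 0},{"xyz": [0,0,-0.0154],"roll": 0},{"xyz": [0,0,-0.0176],"roll": 0},{"xyz": [0,0,-0.0198],"roll": 0},{"xyz": [0,0,-0.022],"roll": 0}]}}

```text
clock: 14.72
eef_pos: [0.529, -0.1256, 0.1425]
eef_rot: [179.8, 0.1, 101.9]
wrist_force: [-1.3, 0.7, 10.6]
grip_width: 0.214
finger_force: 55.0
```

Call:
{"op": "arm_command", "data": {"plan": [{"xyz": [0,0,-0.002],"roll": 0},{"xyz": [0,0,-0.004],"roll": 0},{"xyz": [0,0,-0.006],"roll": 0},{"xyz": [0,0,-0.008],"roll": 0},{"xyz": [0,0,-0.009],"roll": 0},{"xyz": [0,0,-0.009],"roll": 0},{"xyz": [0,0,-0.009],"roll": 0},{"xyz": [0,0,-0.009],"roll": 0},{"xyz": [0,0,0.01],"roll": 0},{"xyz": [0,0,0.03],"roll": 0}]}}

```text
clock: 15.55
eef_pos: [0.5265, -0.1253, 0.1557]
eef_rot: [-179.9, -0.1, 101.9]
wrist_force: [0.4, 0.0, -1.8]
grip_width: 0.215
finger_force: 55.0
```

Call:
{"op": "arm_command", "data": {"plan": [{"xyz": [0,0,0.03],"roll": 0},{"xyz": [0,0,0.06],"roll": 0},{"xyz": [0,0,0.065],"roll": 0},{"xyz": [0.008,-0.04,0.065],"roll": 0},{"xyz": [0.018,-0.09,0.065],"roll": 0},{"xyz": [0.03,-0.14,0.065],"roll": 0},{"xyz": [0.037,-0.176,0.065],"roll": 0},{"xyz": [0.037,-0.176,0.065],"roll": 0},{"xyz": [0.037,-0.176,0.05],"roll": 0},{"xyz": [0.037,-0.176,0.035],"roll": 0}]}}

```text
clock: 16.38
eef_pos: [0.5458, -0.2124, 0.1727]
eef_rot: [180.0, -0.0, 101.9]
wrist_force: [-1.0, 1.2, -1.5]
grip_width: 0.213
finger_force: 55.0
```

Call:
{"op": "arm_command", "data": {"plan": [{"xyz": [0,0,0],"roll": 0},{"xyz": [0,0,-0.006],"roll": 0},{"xyz": [0,0,-0.012],"roll": 0},{"xyz": [0,0,-0.018],"roll": 0},{"xyz": [0,0,-0.025],"roll": 0},{"xyz": [0,0,-0.032],"roll": 0},{"xyz": [0,0,-0.039],"roll": 0},{"xyz": [0,0,-0.045],"roll": 0},{"xyz": [0,0,-0.049],"roll": 0},{"xyz": [0,0,-0.052],"roll": 0}]}}

```text
clock: 17.22
eef_pos: [0.5455, -0.2135, 0.1468]
eef_rot: [-180.0, -0.0, 101.9]
wrist_force: [-0.7, -0.5, 0.1]
grip_width: 0.217
finger_force: 55.0
```

Call:
{"op": "arm_command", "data": {"plan": [{"xyz": [0,0,-0.0022],"roll": 0},{"xyz": [0,0,-0.0044],"roll": 0},{"xyz": [0,0,-0.0066],"roll": 0},{"xyz": [0,0,-0.0088],"roll": 0},{"xyz": [0,0,-0.011],"roll": 0},{"xyz": [0,0,-0.0132],"roll": 0},{"xyz": [0,0,-0.0154],"roll": 0},{"xyz": [0,0,-0.0176],"roll": 0},{"xyz": [0,0,-0.0198],"roll": 0},{"xyz": [0,0,-0.022],"roll": 0}]}}

```text
clock: 18.05
eef_pos: [0.5473, -0.214, 0.138]
eef_rot: [179.8, 0.1, 101.9]
wrist_force: [-0.6, 0.2, 9.6]
grip_width: 0.212
finger_force: 55.0
```

Run:
```python
from h import *
o=r.get_obs();print(o["eef_pos"],o["wrist_force"])
im=r.camera("wrist")[:,:,::-1];cv2.imwrite("pics/wrist7.png",im)
g=cv2.cvtColor(im.copy(),cv2.COLOR_BGR2GRAY)
for y in range(123,200,15): print(y,g[y,266:292].tolist())
```

```text
[ 0.5473 -0.214   0.138 ] [-0.6492  0.1829  9.6409]
123 [161, 168, 168, 168, 168, 167, 168, 169, 168, 136, 69, 27, 24, 24, 22, 36, 120, 166, 169, 168, 168, 167, 168, 168, 167, 165]
138 [158, 163, 167, 166, 167, 166, 167, 166, 167, 134, 68, 25, 23, 24, 22, 36, 119, 163, 167, 167, 166, 166, 166, 167, 167, 161]
153 [155, 160, 166, 165, 164, 164, 165, 165, 164, 133, 67, 24, 23, 23, 21, 34, 118, 162, 166, 165, 164, 165, 164, 165, 164, 159]
168 [155, 159, 163, 163, 162, 163, 163, 163, 163, 131, 65, 23, 21, 19, 18, 45, 125, 163, 164, 162, 164, 163, 163, 164, 162, 157]
183 [153, 159, 163, 163, 162, 163, 162, 163, 163, 142, 84, 26, 20, 21, 19, 44, 124, 163, 164, 162, 163, 163, 163, 162, 160, 156]
198 [156, 158, 161, 162, 161, 162, 161, 161, 163, 140, 82, 25, 19, 19, 19, 51, 127, 162, 162, 162, 160, 161, 162, 162, 157, 153]
```

Call:
{"op": "arm_command", "data": {"plan": [{"xyz": [0,0,0],"roll": 0},{"xyz": [0,0,0],"roll": 0},{"xyz": [0,0,0],"roll": 0},{"xyz": [0,0,0.02],"roll": 0},{"xyz": [0,0,0.05],"roll": 0},{"xyz": [0,0,0.085],"roll": 0},{"xyz": [0,0,0.1],"roll": 0},{"xyz": [-0.008,0.04,0.1],"roll": 0},{"xyz": [-0.018,0.09,0.1],"roll": 0},{"xyz": [-0.03,0.14,0.1],"roll": 0}]}}

```text
clock: 18.93
eef_pos: [0.5305, -0.1433, 0.1863]
eef_rot: [180.0, 0.0, 101.8]
wrist_force: [0.2, 0.9, -0.3]
grip_width: 0.215
finger_force: 55.0
```

Call:
{"op": "arm_command", "data": {"plan": [{"xyz": [-0.007,0.036,0],"roll": 0},{"xyz": [-0.007,0.036,0],"roll": 0},{"xyz": [-0.007,0.036,-0.012],"roll": 0},{"xyz": [-0.007,0.036,-0.024],"roll": 0},{"xyz": [-0.007,0.036,-0.036],"roll": 0},{"xyz": [-0.007,0.036,-0.048],"roll": 0},{"xyz": [-0.007,0.036,-0.06],"roll": 0},{"xyz": [-0.007,0.036,-0.07],"roll": 0},{"xyz": [-0.007,0.036,-0.08],"roll": 0},{"xyz": [-0.007,0.036,-0.088],"roll": 0}]}}

```text
clock: 19.77
eef_pos: [0.5269, -0.1256, 0.1414]
eef_rot: [-180.0, -0.0, 101.8]
wrist_force: [-1.6, 0.3, 1.9]
grip_width: 0.212
finger_force: 55.0
```

Call:
{"op": "arm_command", "data": {"plan": [{"xyz": [0,0,-0.001],"roll": 0},{"xyz": [0,0,-0.0025],"roll": 0},{"xyz": [0,0,-0.004],"roll": 0},{"xyz": [0,0,-0.0055],"roll": 0},{"xyz": [0,0,-0.007],"roll": 0},{"xyz": [0,0,-0.0085],"roll": 0},{"xyz": [0,0,-0.01],"roll": 0},{"xyz": [0,0,-0.0115],"roll": 0},{"xyz": [0,0,-0.013],"roll": 0},{"xyz": [0,0,-0.014],"roll": 0}]}}

```text
clock: 20.6
eef_pos: [0.5284, -0.1254, 0.1364]
eef_rot: [179.9, 0.1, 101.9]
wrist_force: [-0.5, 0.5, 8.9]
grip_width: 0.218
finger_force: 55.0
```

Call:
{"op": "arm_command", "data": {"plan": [{"xyz": [0,0,-0.0005],"roll": 0},{"xyz": [0,0,-0.001],"roll": 0},{"xyz": [0,0,-0.0015],"roll": 0},{"xyz": [0,0,-0.002],"roll": 0},{"xyz": [0,0,-0.0024],"roll": 0},{"xyz": [0,0,-0.0024],"roll": 0},{"xyz": [0,0,-0.0024],"roll": 0},{"xyz": [0,0,-0.0024],"roll": 0},{"xyz": [0,0,-0.0024],"roll": 0},{"xyz": [0,0,-0.0024],"roll": 0}]}}

```text
clock: 21.43
eef_pos: [0.5288, -0.1254, 0.1357]
eef_rot: [179.8, 0.1, 101.9]
wrist_force: [-1.2, 1.2, 9.8]
grip_width: 0.212
finger_force: 55.0
```

Call:
{"op": "arm_command", "data": {"plan": [{"xyz": [0,0,-0.0003],"roll": 0},{"xyz": [0,0,-0.0006],"roll": 0},{"xyz": [0,0,-0.0009],"roll": 0},{"xyz": [0,0,-0.0012],"roll": 0},{"xyz": [0,0,-0.0015],"roll": 0},{"xyz": [0,0,-0.0018],"roll": 0},{"xyz": [0,0,-0.002],"roll": 0},{"xyz": [0,0,-0.002],"roll": 0},{"xyz": [0,0,-0.002],"roll": 0},{"xyz": [0,0,-0.002],"roll": 0}]}}

```text
clock: 22.27
eef_pos: [0.5295, -0.1252, 0.1354]
eef_rot: [179.7, 0.1, 101.9]
wrist_force: [-1.6, 1.3, 14.0]
grip_width: 0.218
finger_force: 55.0
```

Call:
{"op": "arm_command", "data": {"plan": [{"xyz": [0,0,-0.0003],"roll": 0},{"xyz": [0,0,-0.0006],"roll": 0},{"xyz": [0,0,-0.0008],"roll": 0},{"xyz": [0,0,-0.0008],"roll": 0},{"xyz": [0,0,-0.0008],"roll": 0},{"xyz": [0,0,-0.0008],"roll": 0},{"xyz": [0,0,-0.0008],"roll": 0},{"xyz": [0,0,-0.0008],"roll": 0},{"xyz": [0,0,-0.0008],"roll": 0},{"xyz": [0,0,-0.0008],"roll": 0}]}}

```text
clock: 23.1
eef_pos: [0.5297, -0.1251, 0.1352]
eef_rot: [179.7, 0.1, 101.9]
wrist_force: [-2.1, 1.7, 15.0]
grip_width: 0.217
finger_force: 55.0
```

Run:
```python
from h import *
o=r.get_obs();print(o["eef_pos"],o["wrist_force"],o["ft_torque"])
im=r.camera("wrist")[:,:,::-1];cv2.imwrite("pics/wrist8.png",im)
cv2.imwrite("pics/c8.png",np.hstack([cv2.resize(im[140:240,210:350],None,fx=4,fy=4,interpolation=cv2.INTER_CUBIC)]))
```

```text
[ 0.5297 -0.1251  0.1352] [-2.1485  1.6646 15.0104] [0.4556 0.3547 0.042 ]
```

View pics/c8.png

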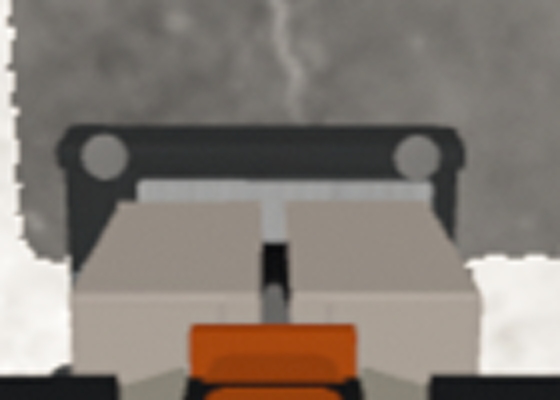

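Run:
```python
from h import *
im=cv2.imread("pics/wrist8.png");g=cv2.cvtColor(im,cv2.COLOR_BGR2GRAY)
for y in (200,206,210,214,216,218): print(y,"L",g[y,222:236].tolist(),"gap",g[y,270:288].tolist(),"R",g[y,322:336].tolist())
```

```text
200 L [117, 118, 116, 113, 94, 62, 46, 49, 48, 49, 48, 54, 97, 133] gap [142, 142, 142, 144, 142, 125, 109, 113, 114, 112, 111, 110, 126, 143, 142, 143, 142, 142] R [122, 103, 115, 126, 126, 126, 124, 122, 123, 123, 122, 122, 121, 121]
206 L [237, 237, 239, 241, 230, 154, 56, 50, 96, 133, 142, 143, 143, 143] gap [142, 142, 142, 143, 125, 74, 21, 15, 16, 14, 15, 38, 108, 142, 144, 143, 142, 142] R [142, 142, 142, 146, 196, 230, 237, 239, 239, 239, 239, 240, 239, 239]
210 L [234, 234, 233, 233, 233, 186, 117, 133, 142, 143, 142, 141, 141, 141] gap [141, 142, 142, 143, 126, 75, 29, 32, 38, 33, 22, 29, 105, 141, 143, 142, 142, 143] R [143, 142, 141, 142, 141, 142, 174, 225, 239, 240, 240, 241, 241, 241]
214 L [241, 241, 240, 240, 229, 187, 163, 165, 167, 167, 166, 166, 166, 166] gap [165, 166, 165, 164, 144, 113, 100, 101, 101, 102, 85, 51, 96, 149, 165, 167, 166, 166] R [169, 168, 168, 167, 168, 169, 166, 165, 198, 231, 233, 232, 232, 235]
216 L [243, 242, 243, 244, 234, 188, 159, 160, 161, 161, 161, 160, 161, 160] gap [162, 162, 162, 162, 152, 122, 100, 101, 100, 101, 99, 86, 122, 158, 163, 162, 161, 162] R [162, 162, 162, 161, 161, 160, 160, 159, 186, 221, 230, 230, 231, 234]
218 L [245, 246, 247, 251, 249, 215, 162, 160, 162, 162, 162, 161, 162, 161] gap [162, 162, 163, 163, 152, 122, 101, 100, 102, 101, 102, 103, 133, 159, 162, 162, 162, 162] R [161, 162, 161, 162, 162, 161, 160, 159, 191, 227, 233, 235, 236, 237]
```

Call:
{"op": "arm_command", "data": {"plan": [{"xyz": [0,0,-0.0003],"roll": 0},{"xyz": [0,0,-0.0006],"roll": 0},{"xyz": [0,0,-0.0008],"roll": 0},{"xyz": [0,0,-0.0008],"roll": 0},{"xyz": [0,0,-0.0008],"roll": 0},{"xyz": [0,0,-0.0008],"roll": 0},{"xyz": [0,0,-0.0008],"roll": 0},{"xyz": [0,0,-0.0008],"roll": 0},{"xyz": [0,0,-0.0008],"roll": 0},{"xyz": [0,0,-0.0008],"roll": 0}]}}

```text
clock: 23.98
eef_pos: [0.5299, -0.125, 0.135]
eef_rot: [179.7, 0.1, 101.9]
wrist_force: [-1.3, 1.8, 16.7]
grip_width: 0.215
finger_force: 55.0
```

Force climbs while z stalls at about 0.135, and the measured left gap is ~4.7 mm, so the blade is on the ledge at about 6–7 N. Now the right slot.

Call:
{"op": "arm_command", "data": {"plan": [{"xyz": [0,0,0.015],"roll": 0},{"xyz": [0,0,0.04],"roll": 0},{"xyz": [0,0,0.075],"roll": 0},{"xyz": [0,0,0.1],"roll": 0},{"xyz": [0.008,-0.04,0.1],"roll": 0},{"xyz": [0.018,-0.09,0.1],"roll": 0},{"xyz": [0.03,-0.14,0.1],"roll": 0},{"xyz": [0.037,-0.176,0.1],"roll": 0},{"xyz": [0.037,-0.176,0.1],"roll": 0},{"xyz": [0.037,-0.176,0.09],"roll": 0}]}}

```text
clock: 24.82
eef_pos: [0.5462, -0.215, 0.1782]
eef_rot: [179.9, 0.1, 101.7]
wrist_force: [1.4, 0.2, -1.2]
grip_width: 0.217
finger_force: 55.0
```

Call:
{"op": "arm_command", "data": {"plan": [{"xyz": [0,0,0],"roll": 0},{"xyz": [0,0,-0.01],"roll": 0},{"xyz": [0,0,-0.02],"roll": 0},{"xyz": [0,0,-0.03],"roll": 0},{"xyz": [0,0,-0.04],"roll": 0},{"xyz": [0,0,-0.05],"roll": 0},{"xyz": [0,0,-0.058],"roll": 0},{"xyz": [0,0,-0.064],"roll": 0},{"xyz": [0,0,-0.068],"roll": 0},{"xyz": [0,0,-0.072],"roll": 0}]}}

```text
clock: 25.65
eef_pos: [0.5457, -0.2135, 0.1411]
eef_rot: [-180.0, -0.0, 101.9]
wrist_force: [-1.2, 0.0, 2.1]
grip_width: 0.216
finger_force: 55.0
```

Call:
{"op": "arm_command", "data": {"plan": [{"xyz": [0,0,-0.0012],"roll": 0},{"xyz": [0,0,-0.0024],"roll": 0},{"xyz": [0,0,-0.0036],"roll": 0},{"xyz": [0,0,-0.0048],"roll": 0},{"xyz": [0,0,-0.006],"roll": 0},{"xyz": [0,0,-0.007],"roll": 0},{"xyz": [0,0,-0.008],"roll": 0},{"xyz": [0,0,-0.009],"roll": 0},{"xyz": [0,0,-0.01],"roll": 0},{"xyz": [0,0,-0.01],"roll": 0}]}}

```text
clock: 26.48
eef_pos: [0.5466, -0.2138, 0.1372]
eef_rot: [179.9, 0.1, 101.9]
wrist_force: [-0.8, -0.2, 6.0]
grip_width: 0.217
finger_force: 55.0
```

Run:
```python
from h import *
o=r.get_obs();print(o["eef_pos"],o["wrist_force"])
im=r.camera("wrist")[:,:,::-1];cv2.imwrite("pics/wrist9.png",im)
g=cv2.cvtColor(im.copy(),cv2.COLOR_BGR2GRAY)
for y in range(123,212,15): print(y,g[y,266:292].tolist(),g[y,222:244].tolist(),g[y,314:336].tolist())
```

```text
[ 0.5466 -0.2138  0.1372] [-0.7513 -0.2218  5.9769]
123 [167, 168, 169, 168, 168, 168, 169, 169, 135, 70, 27, 24, 26, 24, 24, 31, 93, 150, 169, 169, 169, 168, 168, 168, 167, 168] [149, 154, 160, 163, 168, 168, 167, 167, 168, 169, 168, 167, 168, 167, 168, 167, 169, 168, 168, 169, 168, 167] [168, 168, 167, 168, 168, 168, 169, 168, 168, 167, 168, 167, 166, 168, 167, 167, 166, 166, 163, 156, 133, 112]
138 [164, 167, 166, 166, 167, 166, 167, 168, 145, 85, 28, 22, 24, 24, 22, 29, 91, 148, 167, 166, 166, 165, 167, 166, 166, 164] [154, 162, 240, 255, 254, 254, 254, 255, 255, 255, 255, 251, 225, 220, 221, 220, 195, 166, 166, 166, 166, 167] [168, 168, 168, 168, 169, 167, 166, 166, 166, 167, 166, 167, 165, 166, 167, 167, 166, 163, 158, 137, 120, 121]
153 [161, 164, 165, 164, 165, 164, 166, 165, 147, 91, 30, 22, 24, 22, 22, 30, 94, 150, 166, 165, 164, 165, 166, 165, 164, 161] [126, 126, 167, 248, 255, 254, 254, 254, 254, 254, 254, 254, 254, 254, 254, 255, 247, 195, 185, 187, 176, 166] [167, 168, 166, 166, 167, 166, 167, 166, 167, 167, 165, 167, 165, 164, 165, 164, 162, 160, 144, 126, 118, 118]
1
[... 348 characters left out ...]

183 [157, 163, 164, 163, 163, 163, 164, 165, 159, 109, 32, 20, 21, 22, 19, 34, 115, 160, 164, 164, 163, 163, 164, 164, 163, 157] [101, 104, 103, 103, 136, 161, 163, 165, 165, 164, 165, 164, 165, 164, 164, 165, 164, 165, 164, 166, 165, 165] [165, 165, 164, 165, 165, 164, 165, 165, 166, 165, 164, 164, 164, 164, 164, 161, 159, 136, 112, 110, 110, 108]
198 [158, 162, 161, 162, 160, 162, 161, 163, 162, 113, 31, 18, 19, 19, 19, 44, 124, 162, 162, 162, 162, 161, 162, 162, 159, 156] [101, 100, 97, 94, 105, 138, 160, 164, 164, 162, 163, 163, 163, 164, 163, 163, 163, 163, 165, 163, 163, 163] [165, 164, 164, 165, 165, 165, 164, 164, 163, 163, 163, 163, 164, 163, 161, 158, 135, 110, 106, 107, 106, 107]
```

Call:
{"op": "arm_command", "data": {"plan": [{"xyz": [0,0,-0.0004],"roll": 0},{"xyz": [0,0,-0.0008],"roll": 0},{"xyz": [0,0,-0.0012],"roll": 0},{"xyz": [0,0,-0.0016],"roll": 0},{"xyz": [0,0,-0.002],"roll": 0},{"xyz": [0,0,-0.0024],"roll": 0},{"xyz": [0,0,-0.0028],"roll": 0},{"xyz": [0,0,-0.0032],"roll": 0},{"xyz": [0,0,-0.0036],"roll": 0},{"xyz": [0,0,-0.004],"roll": 0}]}}

```text
clock: 27.37
eef_pos: [0.547, -0.2139, 0.1357]
eef_rot: [179.9, 0.1, 101.9]
wrist_force: [-1.9, 0.2, 9.2]
grip_width: 0.216
finger_force: 55.0
```

Call:
{"op": "arm_command", "data": {"plan": [{"xyz": [0,0,-0.0003],"roll": 0},{"xyz": [0,0,-0.0006],"roll": 0},{"xyz": [0,0,-0.0009],"roll": 0},{"xyz": [0,0,-0.0012],"roll": 0},{"xyz": [0,0,-0.0012],"roll": 0},{"xyz": [0,0,-0.0012],"roll": 0},{"xyz": [0,0,-0.0012],"roll": 0},{"xyz": [0,0,-0.0012],"roll": 0},{"xyz": [0,0,-0.0012],"roll": 0},{"xyz": [0,0,-0.0012],"roll": 0}]}}

```text
clock: 28.2
eef_pos: [0.5474, -0.2138, 0.1355]
eef_rot: [179.8, 0.1, 101.9]
wrist_force: [-1.1, 0.4, 11.0]
grip_width: 0.215
finger_force: 55.0
```

Call:
{"op": "arm_command", "data": {"plan": [{"xyz": [0,0,-0.0003],"roll": 0},{"xyz": [0,0,-0.0006],"roll": 0},{"xyz": [0,0,-0.0009],"roll": 0},{"xyz": [0,0,-0.0012],"roll": 0},{"xyz": [0,0,-0.0012],"roll": 0},{"xyz": [0,0,-0.0012],"roll": 0},{"xyz": [0,0,-0.0012],"roll": 0},{"xyz": [0,0,-0.0012],"roll": 0},{"xyz": [0,0,-0.0012],"roll": 0},{"xyz": [0,0,-0.0012],"roll": 0}]}}

```text
clock: 29.03
eef_pos: [0.5477, -0.2138, 0.1353]
eef_rot: [179.8, 0.1, 101.9]
wrist_force: [-1.0, 0.4, 12.8]
grip_width: 0.216
finger_force: 55.0
```

Call:
{"op": "arm_command", "data": {"plan": [{"xyz": [0,0,-0.0003],"roll": 0},{"xyz": [0,0,-0.0006],"roll": 0},{"xyz": [0,0,-0.0009],"roll": 0},{"xyz": [0,0,-0.0012],"roll": 0},{"xyz": [0,0,-0.0012],"roll": 0},{"xyz": [0,0,-0.0012],"roll": 0},{"xyz": [0,0,-0.0012],"roll": 0},{"xyz": [0,0,-0.0012],"roll": 0},{"xyz": [0,0,-0.0012],"roll": 0},{"xyz": [0,0,-0.0012],"roll": 0}]}}

```text
clock: 29.87
eef_pos: [0.5481, -0.2138, 0.1351]
eef_rot: [179.7, 0.2, 101.9]
wrist_force: [-1.4, 0.7, 15.1]
grip_width: 0.215
finger_force: 55.0
```

Call:
{"op": "arm_command", "data": {"plan": [{"xyz": [0,0,0.015],"roll": 0},{"xyz": [0,0,0.04],"roll": 0},{"xyz": [0,0,0.075],"roll": 0},{"xyz": [0,0,0.11],"roll": 0},{"xyz": [0,0,0.14],"roll": 0},{"xyz": [0.0086,-0.053,0.1546],"roll": 0},{"xyz": [0.0086,-0.053,0.1546],"roll": 0},{"xyz": [0.0086,-0.053,0.1546],"roll": 0},{"xyz": [0.0086,-0.053,0.1546],"roll": 0},{"xyz": [0.0086,-0.053,0.1546],"roll": 0}]}}

```text
clock: 30.7
eef_pos: [0.5495, -0.2389, 0.2091]
eef_rot: [-179.9, -0.1, 101.9]
wrist_force: [0.4, -0.1, -0.3]
grip_width: 0.214
finger_force: 55.0
```

Run:
```python
from h import *
o=r.get_obs();print(o["eef_pos"],o["wrist_force"])
m=r.camera_model("wrist");im=r.camera("wrist")[:,:,::-1].copy();cv2.imwrite("pics/wrist10.png",im)
g=cv2.cvtColor(im,cv2.COLOR_BGR2GRAY).astype(float)
# dark-gap width by integrated darkness, in mm at pack top plane z=.0905
for y in range(84,164,8):
    row=g[y,265:296];b=np.median(row);dk=np.clip((b-row)/(b-22),0,1);i=np.where(dk>.15)[0]
    sc=np.linalg.norm(onz(m,(279,y),.0905)-onz(m,(280,y),.0905))*1e3
    c=i.mean()+265
    print(y,onz(m,(c,y),.0905)[:2],round(dk[dk>.05].sum()*sc,2),row[i].astype(int).tolist())
print(proj(m,[.5266,-.1267,.0905]),proj(m,[.5451,-.2147,.0905]))
```

```text
[ 0.5495 -0.2389  0.2091] [ 0.4145 -0.1468 -0.2952]
84 [ 0.5273 -0.138 ] 4.78 [96, 32, 24, 26, 26, 48, 133]
92 [ 0.5286 -0.1441] 4.77 [94, 31, 25, 26, 25, 49, 132]
100 [ 0.5299 -0.1503] 4.82 [94, 31, 24, 23, 24, 51, 132]
108 [ 0.5312 -0.1566] 4.86 [93, 31, 22, 23, 24, 54, 131]
116 [ 0.5326 -0.1629] 4.88 [93, 31, 22, 25, 22, 51, 130]
124 [ 0.5339 -0.1694] 4.95 [92, 30, 21, 23, 22, 51, 129]
132 [ 0.5353 -0.1759] 4.82 [92, 31, 23, 23, 25, 66, 136]
140 [ 0.5367 -0.1825] 4.85 [91, 28, 21, 20, 24, 70, 137]
148 [ 0.5381 -0.1892] 4.83 [91, 29, 21, 20, 25, 71, 137]
156 [ 0.5395 -0.196 ] 4.81 [89, 27, 20, 19, 23, 70, 136]
[279.9242  69.4012] [279.839  177.8046]
```

Both ends read about 4.8 mm open. Back to the stand.

Call:
{"op": "arm_command", "data": {"plan": [{"xyz": [0,0.04,0],"roll": -0.0465},{"xyz": [-0.001,0.11,0],"roll": -0.0465},{"xyz": [-0.003,0.19,0],"roll": -0.0465},{"xyz": [-0.005,0.27,0],"roll": -0.0465},{"xyz": [-0.007,0.35,0],"roll": -0.0465},{"xyz": [-0.01,0.43,0],"roll": -0.0465},{"xyz": [-0.012,0.51,0],"roll": -0.0465},{"xyz": [-0.014,0.58,0],"roll": -0.0465},{"xyz": [-0.014,0.631,0],"roll": -0.0465},{"xyz": [-0.014,0.631,0],"roll": -0.0465}]}}

```text
clock: 31.58
eef_pos: [0.5416, 0.0844, 0.21]
eef_rot: [180.0, -0.3, 94.1]
wrist_force: [0.4, -0.1, -0.1]
grip_width: 0.217
finger_force: 55.0
```

Call:
{"op": "arm_command", "data": {"plan": [{"xyz": [0,0,0],"roll": 0},{"xyz": [0,0,0],"roll": 0},{"xyz": [0,0,0],"roll": 0},{"xyz": [0,0,-0.02],"roll": 0},{"xyz": [0,0,-0.04],"roll": 0},{"xyz": [0,0,-0.06],"roll": 0},{"xyz": [0,0,-0.08],"roll": 0},{"xyz": [0,0,-0.1],"roll": 0},{"xyz": [0,0,-0.12],"roll": 0},{"xyz": [0,0,-0.135],"roll": 0}]}}

```text
clock: 32.42
eef_pos: [0.5424, 0.0754, 0.1405]
eef_rot: [-179.9, -0.0, 93.5]
wrist_force: [-0.6, 0.1, -0.4]
grip_width: 0.215
finger_force: 55.0
```

Run:
```python
from h import *
o=r.get_obs();print(o["eef_pos"],o["eef_rot"],o["wrist_force"])
im=r.camera("wrist")[:,:,::-1]
cv2.imwrite("pics/c11.png",cv2.resize(im[130:240,210:350],None,fx=4,fy=4,interpolation=cv2.INTER_CUBIC))
```

```text
[0.5424 0.0754 0.1405] [-179.9118   -0.0045   93.4916] [-0.5597  0.1191 -0.4254]
```

View pics/c11.png

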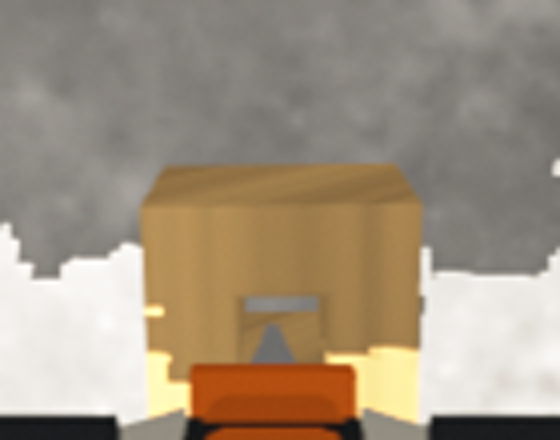

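The tip sits over the hole, about 1–1.5 mm to the left (−x) at crop (272,340), with the hole centred near 281. Nudge +x and lower.

Call:
{"op": "arm_command", "data": {"plan": [{"xyz": [0.002,0,0],"roll": 0},{"xyz": [0.002,0,-0.015],"roll": 0},{"xyz": [0.002,0,-0.03],"roll": 0},{"xyz": [0.002,0,-0.045],"roll": 0},{"xyz": [0.002,0,-0.06],"roll": 0},{"xyz": [0.002,0,-0.075],"roll": 0},{"xyz": [0.002,0,-0.09],"roll": 0},{"xyz": [0.002,0,-0.1],"roll": 0},{"xyz": [0.002,0,-0.106],"roll": 0},{"xyz": [0.002,0,-0.109],"roll": 0}]}}

```text
clock: 33.3
eef_pos: [0.5437, 0.0755, 0.0871]
eef_rot: [-180.0, -0.0, 93.5]
wrist_force: [0.1, 0.4, -0.6]
grip_width: 0.216
finger_force: 55.0
```

Call:
{"op": "arm_command", "data": {"plan": [{"xyz": [0,0,0],"roll": 0},{"xyz": [0,0,0],"roll": 0},{"xyz": [0,0,0],"roll": 0},{"xyz": [0,0,0],"roll": 0},{"xyz": [0,0,-0.001],"roll": 0},{"xyz": [0,0,-0.001],"roll": 0},{"xyz": [0,0,-0.001],"roll": 0},{"xyz": [0,0,-0.001],"roll": 0},{"xyz": [0,0,-0.001],"roll": 0},{"xyz": [0,0,-0.001],"roll": 0}]}}

```text
clock: 34.13
eef_pos: [0.544, 0.0755, 0.0872]
eef_rot: [-180.0, -0.0, 93.5]
wrist_force: [-0.2, -0.5, -1.4]
grip_width: 0.217
finger_force: 55.0
```

Fully down, or within 1 mm of it. Open slowly, then retreat upwards.

Call:
{"op": "arm_command", "data": {"plan": [{"xyz": [0,0,0],"roll": 0},{"xyz": [0,0,0],"roll": 0},{"xyz": [0,0,0],"roll": 0},{"xyz": [0,0,0],"roll": 0},{"xyz": [0,0,0],"roll": 0},{"xyz": [0,0,0],"roll": 0},{"xyz": [0,0,0],"roll": 0},{"xyz": [0,0,0],"roll": 0},{"xyz": [0,0,0],"roll": 0},{"xyz": [0,0,0],"roll": 0}], "claw": -1}}

```text
clock: 34.97
eef_pos: [0.544, 0.0755, 0.0872]
eef_rot: [-180.0, -0.0, 93.5]
wrist_force: [-0.3, -0.4, 0.8]
grip_width: 0.89
finger_force: 0.0
```

Call:
{"op": "arm_command", "data": {"plan": [{"xyz": [0,0,0],"roll": 0},{"xyz": [0,0,0],"roll": 0},{"xyz": [0,0,0],"roll": 0},{"xyz": [0,0,0],"roll": 0},{"xyz": [0,0,0.03],"roll": 0},{"xyz": [0,0,0.07],"roll": 0},{"xyz": [0,0,0.12],"roll": 0},{"xyz": [0,0,0.17],"roll": 0},{"xyz": [0,0,0.2],"roll": 0},{"xyz": [0,0,0.2],"roll": 0}]}}

```text
clock: 35.8
eef_pos: [0.5465, 0.0761, 0.191]
eef_rot: [179.6, -0.0, 93.5]
wrist_force: [0.9, -0.4, -0.3]
grip_width: 1.0
finger_force: 0.0
```

Run:
```python
from h import *
o=r.get_obs();print(o["eef_pos"],o["wrist_force"],o["grip_width"])
m=r.camera_model("wrist");im=r.camera("wrist")[:,:,::-1]
print(proj(m,[.543,.0755,.13]),proj(m,[.543,.0755,.06]))
cv2.imwrite("pics/c12.png",cv2.resize(im[130:260,200:360],None,fx=4,fy=4,interpolation=cv2.INTER_CUBIC))
```

```text
[0.5465 0.0761 0.191 ] [ 0.8942 -0.4325 -0.2578] 1.0003190862451508
[274.0516 224.7343] [274.5828 201.1994]
```

View pics/c12.png

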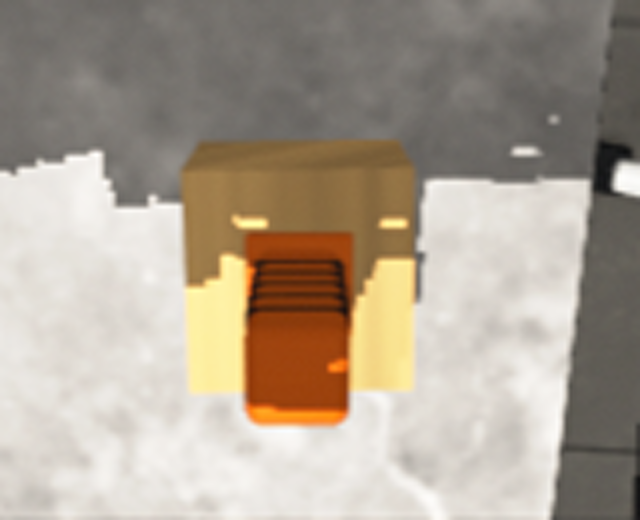

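The wedge hangs upright and seated in its stand, handle at about crop (298,330), and the gripper is clear. Handing in.

```bash
python3 -c "
from plant import r
print(r.close_job())"
```

```text
the job is handed in; nothing more can be done
None
```

The job is handed in (no verdict was returned): both ends of the front shell measured about 4.8 mm open, the blade was eased onto the ledge left then right (about 6–7 N by my force estimate), and the wedge is back upright in its stand, after about 36 s.

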